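# Hang the washed roller on the drying stand

### The job

In a rice-cracker bakery, two white rollers from the baking belt lie washed on wooden cradles. Take the steel rod by its wooden handle, thread it through the bore of the flanged roller (the one with a rim at each end, not the plain sleeve), lift the roller on the rod, and lower the rod into the two V-notched posts of the drying stand so that the roller hangs from it between the posts. Let go of the rod only when it is down in the notches, and leave the plain sleeve where it lies.

Things in the scene. Friction and masses are not known exactly. Their poses are not given: they have to be found in the camera images.
- rod_grip (a point): Grip point on the axis of the rod's dark wooden handle (80 mm long, 16 mm square), 45 mm from its outer end; a round steel bar 12 mm thick, 150 mm long follows. +x runs along the rod to its bare tip, 185 mm away. The rod (0.1 kg) starts level in a fixed wooden rest, axis 50 mm above the table, tip roughly away from the robot; 60 mm of handle about this point are free for fingers.
- rod_mid (a point): Middle of the rod's bare bar, on its axis, 110 mm from the grip point and 75 mm from the tip; same axes. The rest holds the rod in two open-topped notches with 8 mm lips, one at the handle's last 11 mm, one under the bar 55 mm beyond this point; lift straight up. Under the rod runs the rest's board, 10 mm thick, 50 mm wide.
- roller_center (a point): Centre of the flanged roller: loose white plastic spool, 0.15 kg, 50 mm long, an 84 mm rim (7 mm thick) at each end, waist 64 mm, straight open bore 50 mm wide along x. It lies on its side on a fixed wooden cradle (80 mm along x, 100 mm wide, strips 20 mm high), bore level, centre 50 mm above the table, x roughly away from the robot. Hanging on the rod its centre is 19 mm below the rod's axis.
- sleeve_center (a point): Centre of the other roller, a plain white plastic sleeve without rims, 84 mm in diameter all along, 50 mm long, bore 50 mm along x, on a cradle of the same kind. To be left alone. Either roller may be the left or the right one.
- stand_seat (a point): Drying stand, fixed: wooden board 130 x 90 x 12 mm with two steel posts 10 mm thick, 90 mm apart along x (80 mm clear between), each with a V-notch on top, 45 degree sides, 48 mm wide at the mouth, top 136 mm above the table. This point is midway between the notches at the height of the seated rod's axis, 120 mm above the table. x runs from post to post, roughly away from the robot; z is up.
There are look-alikes about, which are no part of the job. What is shaped like the part that bears roller_center but black is not meant.

How it is judged:
By the outcome, as a careful person would: the job done as asked, in the order asked, and still so for the second after the job is handed in, with the robot touching nothing.
It also fails if it takes over 54 s, if anything falls off the work surface, if the arm or the gripper's body presses on something with over 40 N, if the wrist force passes 120 N, or if a joint passes its speed limit or range.

### The arm

A 6-joint arm with a two-finger parallel gripper is mounted at the origin on the work surface. World frame = base frame: x ahead of the robot, y to its left, z up, the work surface at z = 0. Lengths are in m, angles in rad, forces in N, time in s.
With the tool pointing down it reaches from about 0.325 to 0.9 m from the base axis. Payload 3.5 kg.
Tool frame: the origin (TCP) lies where the fingers leave the gripper's body, on its centre line; the fingertips stand 73 mm ahead of it and the grasp point (between the pads) lies hold_point_z ahead of it (hold_point_z is the distance from the TCP to the grasp point, in m); z points along the fingers, y is the direction in which the jaws open and shut (so a half turn about z gives the same grasp; the last joint's range is limited). The gripper opens to 85 mm and grips with 20 to 120 N. Pads are 22 mm wide; open, the fingers measure 114 mm over their backs; the gripper's body (76 mm by 85 mm) begins 54 mm behind the grasp point. The pads swing forward as they close: fully open they stand 13 mm farther back than shut.
Start: joints at [1.173, 0.276, -0.026, 1.268, 0, 1.467], TCP at [0.182, 0.598, 0.304] pointing down, gripper open.
Joint ranges: [-3.12, 3.12], [-0.85, 1.88], [-1.08, 1.24], [-1.95, 2.15], [-1.57, 1.53], [-3.14, 3.14]. Speed limits (rad/s): [2.57, 2.57, 3.14, 3.14, 3.14, 3.14].

### API

Orientations are given as a rotation vector (axis times angle).
In Python, from station import read_state, camera, camera_model, hand_in, hold_point_z gives the robot as it stands.
- The arm moves only by the tool carry_out, never from a script. Its arguments are lists of equal length, an entry for each row: "travel": the shift along the tool's x, y, z in units of 30 cm (1.0 is 30 cm), a list of three; "twist": the turn about the tool's z in units of 45 degrees (1.0 is 45 degrees). A call has 1 to 8 rows; each row shifts and turns the commanded pose from where the row before left it, along the tool's axes as they then stand; what a row does not reach is not made up. A row lasts 1/10 s, in which the tool goes at most 50 mm and 8.59 degrees, less where a joint would pass 70% of its speed; a pose out of reach is approached as far as the arm can. A call with a number of a shift or a turn outside -1 to 1 is refused whole. A call with a gripper value outside its range is refused whole. "hand" is the gripper command: -1 is shut, 1 is fully open, values between are in proportion, set as the call begins (left out, the last holds). The fingers move at their own pace and stop on an object; "grip_force" is the grip in N (left out, the last holds). Time passes only in rows, so rows that do not move let the fingers close. It gives the time, the measured TCP pose, the force and the opening at its end, in the units of the state.
- read_state(): the state, without advancing time (a new reading comes with each control period).
- camera(name): name is "side" or "top" or "wrist"; returns (picture, depth): 480x640x3 uint8, red, green, blue; 480x640 float32, m along the optical axis (not along the pixel's ray), 0 where there is no reading.
- camera_model(name): a dict with "fx", "fy", "cx", "cy" (pixels), "xyz" and "attitude" of the camera in the world; the wrist camera has in their place "hand_eye" (4x4, takes a point from camera to tool coordinates, whose origin is the TCP and whose axes are the flange's). Camera axes: x right, y up, looking along -z (the intrinsics and any distortion apply to the point x, -y, -z); pixel columns grow to the right and rows downward; lengths in m; the calibration is good to about 2 mm. The wrist camera is an equidistant fisheye: a pixel r from the principal point sees the ray r / f radians off the axis. A picture is of the moment at which its call begins: read the wrist's pose just before it. camera_model takes no time and is no camera call.
- hand_in(): hands the job in, once; it reports no verdict.
The state is a dict: "time_s": time; "q": joint angles; "joint_vel": joint speeds; "joint_torque": joint torques, N m; "eef_pos": TCP position; "eef_rot": TCP orientation; "wrist_force": force on the tool from outside, world axes, zero at the start; "torque": the same for the moment, N m; "gripper_width": finger opening in m.
Only numpy, scipy, OpenCV 4.12 (cv2) and the standard library are available. Lean on these libraries where they do the work, as an engineer would, in place of code of your own. Each camera call takes 0.05 s, during which the arm holds its last target.

## Working session

There is one attempt and no reset: what is moved stays moved. The work goes in short steps, Python scripts to look and compute and a tool call to move; the robot and the scene stay as the last step left them, time stands still between calls to the robot, and variables do not carry over. Pictures are saved under pics/ and viewed, and the job is handed in when it is done.

Besides the shell and the picture viewer there is one more tool, called after "Emit:" by a JSON object that holds its "name" and its "arguments". carry_out: Moves the arm, as the interface text tells. Shifts and turns lie within -1 to 1; 1 stands for 30 cm of shift or 45 degrees of turn. Its arguments: {"type":"object","properties":{"travel":{"type":"array"},"twist":{"type":"array"},"hand":{"type":"number"},"grip_force":{"type":"number"}},"required":["travel","twist"]}

```bash
ls; mkdir -p pics
python3 - <<'E'
from station import *
import cv2, numpy as np
s=read_state(); print(s); print(hold_point_z)
for n in ("side","top","wrist"):
    print(n,camera_model(n))
for n in ("side","top"):
    p,d=camera(n); cv2.imwrite(f"pics/{n}0.png",p[:,:,::-1]); np.save(f"pics/{n}0.npy",d)
E
```

```text
pics
{'time_s': 0.0, 'q': array([ 1.17260307e+00,  2.77129476e-01, -2.78960241e-02,  1.26800451e+00,
       -4.95821062e-05,  1.46743974e+00]), 'joint_vel': array([ 3.35870318e-04, -1.49189113e-03, -9.56121326e-05,  3.29958418e-04,
       -5.51052675e-05, -5.26841121e-04]), 'joint_torque': array([-1.55956855e-03, -4.45512521e+01,  2.95203477e+01,  1.65348442e-02,
        2.29500932e-05, -8.84614025e-06]), 'eef_pos': array([0.18136464, 0.5974526 , 0.30275458]), 'eef_rot': array([-0.46137799, -3.10701502,  0.00341769]), 'wrist_force': array([-0.09808399, -0.10931399, -0.57464066]), 'torque': array([ 0.01631051, -0.05372815,  0.01069179]), 'gripper_width': 0.08518142893405992}
0.0539
side {'fx': 442.42208189301795, 'fy': 442.42208189301795, 'cx': 316.3087077462975, 'cy': 231.02018678991197, 'xyz': array([ 0.54726905, -0.6969681 ,  0.58656108]), 'attitude': array([ 0.99896589, -0.0158845 , -0.03417524])}
top {'fx': 546.3157583022504, 'fy': 546.3157583022504, 'cx': 319.47013617814895, 'cy': 234.43980834187226, 'xyz': array([ 0.39819084, -0.01734169,  1.34218801]), 'attitude': array([ 0.13511678, -0.09116069, -1.58158974])}
wrist {'fx': 371.64829954431775, 'fy': 371.64829954431775, 'cx': 318.5067547412689, 'cy': 240.26519671827427, 'hand_eye': array([[ 1.91775532e-03,  9.63011024e-01,  2.69455171e-01,
         6.74087822e-02],
       [ 9.99998013e-01, -1.70033186e-03, -1.04029616e-03,
         4.36606172e-04],
       [-5.43653461e-04,  2.69456631e-01, -9.63012372e-01,
        -7.03935047e-02],
       [ 0.00000000e+00,  0.00000000e+00,  0.00000000e+00,
         1.00000000e+00]])}
```

View pics/top0.png

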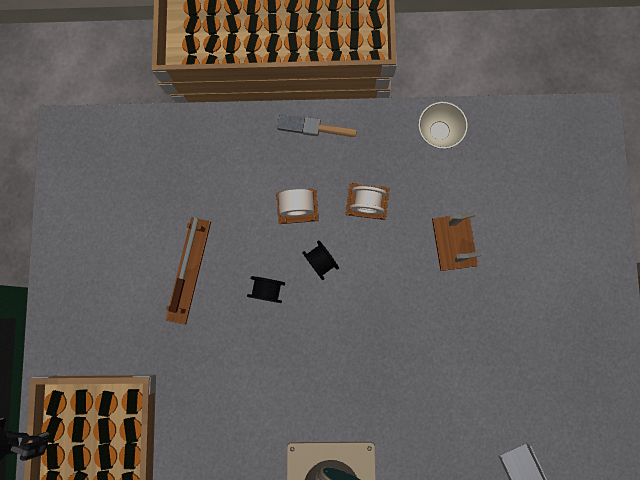

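View pics/side0.png

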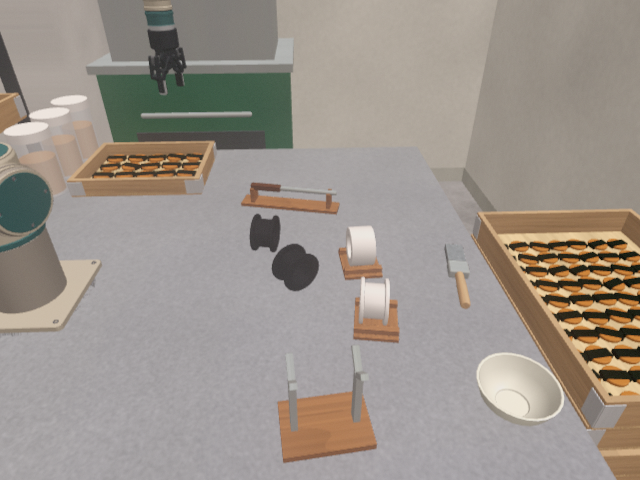

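```bash
cat > h.py <<'E'
from station import *
import cv2, numpy as np
from scipy.spatial.transform import Rotation as R
def cam(n):
    m=camera_model(n); return m, R.from_rotvec(m["attitude"]).as_matrix()
def ray(n,u,v):
    m,A=cam(n); return m["xyz"], A@np.array([(u-m["cx"])/m["fx"],-(v-m["cy"])/m["fy"],-1.])
def atz(n,u,v,z):
    o,d=ray(n,u,v); return o+d*(z-o[2])/d[2]
def atd(n,u,v,D):
    o,d=ray(n,u,v); return o+d*D[int(v),int(u)]
def proj(n,P):
    m,A=cam(n); c=A.T@(np.asarray(P)-m["xyz"]); return m["cx"]+m["fx"]*c[0]/-c[2], m["cy"]-m["fy"]*c[1]/-c[2]
def crop(src,out,x0,y0,w,h,k):
    p=cv2.imread(src)[y0:y0+h,x0:x0+w]; cv2.imwrite(out,cv2.resize(p,None,fx=k,fy=k,interpolation=cv2.INTER_CUBIC))
E
python3 - <<'E'
from h import *
t="pics/top0.png"
crop(t,"pics/c1.png",150,205,80,130,4)
crop(t,"pics/c2.png",260,170,240,110,3)
D=np.load("pics/top0.npy")
for u,v in [(100,200),(500,350),(200,222),(185,300),(296,193),(367,190),(440,250)]: print(u,v,atd("top",u,v,D).round(4))
E
```

```text
100 200 [0.6897 0.5742 0.0013]
500 350 [ 0.3072 -0.409  -0.0007]
200 222 [0.6273 0.3156 0.011 ]
185 300 [0.435  0.349  0.0098]
296 193 [0.6784 0.0704 0.0921]
367 190 [ 0.6861 -0.0966  0.0763]
440 250 [ 0.5481 -0.2744  0.0121]
```

View pics/c1.png

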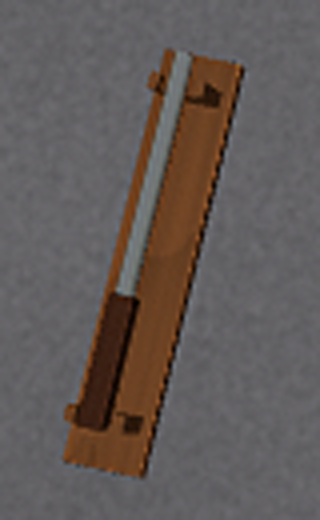

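View pics/c2.png

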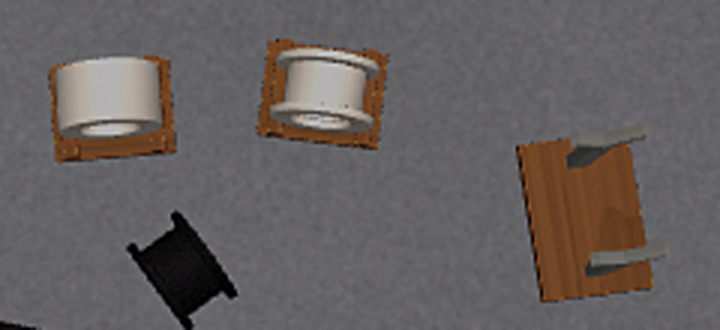

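Run:
```python
from h import *
D=np.load("pics/top0.npy"); m,A=cam("top")
v,u=np.mgrid[0:480,0:640]
c=np.stack([(u-m["cx"])/m["fx"],-(v-m["cy"])/m["fy"],-np.ones(u.shape)],-1)*D[...,None]
P=c@A.T+m["xyz"]; np.save("pics/P.npy",P)
def line(pts,name):
    xy=pts[:,:2]; c=xy.mean(0); w=np.linalg.svd(xy-c)[2][0]; w*=np.sign(w[0])
    t=(xy-c)@w; print(name,len(pts),"mean",c.round(4),"yaw",np.degrees(np.arctan2(w[1],w[0])).round(2),"ends",(c+w*t.min()).round(4),(c+w*t.max()).round(4),"zmed",np.median(pts[:,2]).round(4))
def box(x0,y0,x1,y1,z0,z1):
    p=P[y0:y1,x0:x1].reshape(-1,3); return p[(p[:,2]>z0)&(p[:,2]<z1)]
line(box(160,210,215,325,.046,.066),"rod")
line(box(160,210,215,325,.053,.066),"rodtop")
# ends by eye
for n,a,z in [("hend",(173,312),.058),("junc",(181,278.7),.057),("tip",(195,218.2),.056)]: print(n,atz("top",*a,z).round(4))
for z in [(.06,.1)]:
    line(box(340,175,395,225,*z),"flanged"); line(box(270,180,325,230,*z),"sleeve")
p=box(340,175,395,225,.08,.1);print(p.round(4))
q=box(425,205,490,275,.10,.15); print(q[np.argsort(q[:,0])].round(3))
b=box(425,205,490,275,.006,.018); r=cv2.minAreaRect((b[:,:2]*1000).astype(np.float32)); print("board",r,cv2.boxPoints(r))
for nm,bx in [("crF",(335,170,400,228)),("crS",(268,178,325,230))]:
    b=box(*bx,.006,.03); r=cv2.minAreaRect((b[:,:2]*1000).astype(np.float32)); print(nm,r,cv2.boxPoints(r).round(1).tolist())
```

```text
rod 634 mean [0.5068 0.3433] yaw -12.72 ends [0.4071 0.3658] [0.6313 0.3152] zmed 0.0545
rodtop 418 mean [0.4972 0.3457] yaw -12.8 ends [0.4072 0.3661] [0.6289 0.3158] zmed 0.0562
hend [0.4061 0.3634 0.058 ]
junc [0.4839 0.3467 0.057 ]
tip [0.629  0.3167 0.056 ]
flanged 611 mean [ 0.6672 -0.0988] yaw 80.77 ends [ 0.6609 -0.1379] [ 0.6736 -0.0598] zmed 0.0784
sleeve 731 mean [0.6621 0.0731] yaw -85.55 ends [0.6589 0.1146] [0.6652 0.0336] zmed 0.0853
[[ 0.6943 -0.08    0.0841]
 [ 0.6934 -0.0821  0.0878]
 [ 0.6941 -0.0846  0.0846]
 [ 0.6942 -0.087   0.0839]
 [ 0.6924 -0.0889  0.0913]
 [ 0.6935 -0.0916  0.0865]
 [ 0.6931 -0.0938  0.0882]
 [ 0.6922 -0.0959  0.0917]
 [ 0.6919 -0.0799  0.0839]
 [ 0.6918 -0.0822  0.0843]
 [ 0.6909 -0.0844  0.0879]
 [ 0.6908 -0.0867  0.0883]
 [ 0.6909 -0.0891  0.0874]
 [ 0.6906 -0.0914  0.0888]
 [ 0.6907 -0.0938  0.0879]
 [ 0.6903 -0.096   0.0897]
 [ 0.69   -0.0983  0.0907]
 [ 0.6894 -0.1004  0.093 ]
 [ 0.6904 -0.1031  0.0887]
 [ 0.6898 -0.1052  0.0909]
 [ 0.6892 -0.1074  0.0933]
 [ 0.6903 -0.1101  0.0885]
 [ 0.6899 -0.1123  0.0899]
 [ 0.6905 -0.073   0.0804]
[... 12584 characters left out ...]
5, -318.021240234375), (156.44009399414062, 160.9956817626953), 87.67939758300781) [[ 488.85092 -392.91772]
 [ 649.71454 -399.43658]
 [ 656.04895 -243.12476]
 [ 495.18536 -236.6059 ]]
crF ((685.1804809570312, -95.83405303955078), (148.08248901367188, 130.17288208007812), 12.79871654510498) [[598.5999755859375, -48.79999923706055], [627.4000244140625, -175.6999969482422], [771.7999877929688, -142.89999389648438], [743.0, -16.0]]
crS ((677.2042236328125, 74.20792388916016), (124.64295959472656, 120.28955841064453), 83.84896850585938) [[610.7000122070312, 18.700000762939453], [730.2999877929688, 5.800000190734863], [743.7000122070312, 129.6999969482422], [624.0999755859375, 142.60000610351562]]
```

```bash
cat >> h.py <<'E'
def plan(target,rodyaw=None):
    s=read_state(); p=s["eef_pos"]; M=R.from_rotvec(s["eef_rot"]).as_matrix()
    yx=np.arctan2(M[1,0],M[0,0]); cur=np.degrees(yx)-180; cur=(cur+180)%360-180
    tilt=np.degrees(np.arccos(-M[2,2]))
    out=f"t={s['time_s']:.2f} pos {p.round(4)} rodyaw {cur:.2f} tilt {tilt:.2f} F {s['wrist_force'].round(2)} w {s['gripper_width']:.4f}"
    if rodyaw is None: rodyaw=cur
    a=np.radians(rodyaw+180); X=np.array([np.cos(a),np.sin(a),0]); Z=np.array([0,0,-1.]); Y=np.cross(Z,X)
    d=np.asarray(target)-p; t=np.array([d@X,d@Y,d@Z])/.3
    print(out); print("twist units",round(-((rodyaw-cur+180)%360-180)/45,4),"travel units (after twist)",t.round(4),"rows>=",round(np.linalg.norm(t)/.1667,2))
E
python3 - <<'E'
from h import *
plan([.450,.355,.22],-12.7)
s="pics/side0.png"
crop(s,"pics/c3.png",330,210,110,140,5)
for n,P in [("rodgrip",[.45,.355,.05]),("tip",[.6305,.3145,.05]),("roller",[.667,-.099,.05]),("notchN",[.5235,-.3167,.12]),("notchF",[.613,-.306,.12]),("hend",[.4061,.365,.05])]:
    print(n,np.round(proj("side",P),1),np.round(proj("top",P),1))
im=cv2.imread(s)
for P,c in [([.45,.355,.05],(0,255,0)),([.6305,.3145,.05],(0,0,255)),([.667,-.099,.05],(0,0,255)),([.5235,-.3167,.12],(0,0,255)),([.613,-.306,.12],(0,255,0)),([.4061,.365,.05],(255,0,0))]:
    u,v=proj("side",P); cv2.circle(im,(int(round(u)),int(round(v))),1,c,-1)
a=cv2.resize(im[170:220,235:345],None,fx=6,fy=6); b=cv2.resize(im[340:460,270:380],None,fx=4,fy=4)
cv2.imwrite("pics/s1.png",a);cv2.imwrite("pics/s2.png",b)
E
```

```text
t=0.10 pos [0.1814 0.5975 0.3029] rodyaw -16.89 tilt 0.12 F [-0.2  -0.81 -1.58] w 0.0853
twist units -0.0931 travel units (after twist) [-1.0511 -0.5917  0.2762] rows>= 7.42
rodgrip [265.8 187.4] [178.  293.3]
tip [334.9 193.3] [196.5 218. ]
roller [371.5 300.6] [367.5 200.2]
notchN [288.1 376. ] [468.7 255.1]
notchF [356.3 367.3] [461.9 215.7]
hend [249.5 186. ] [173.3 312. ]
```

View pics/c3.png

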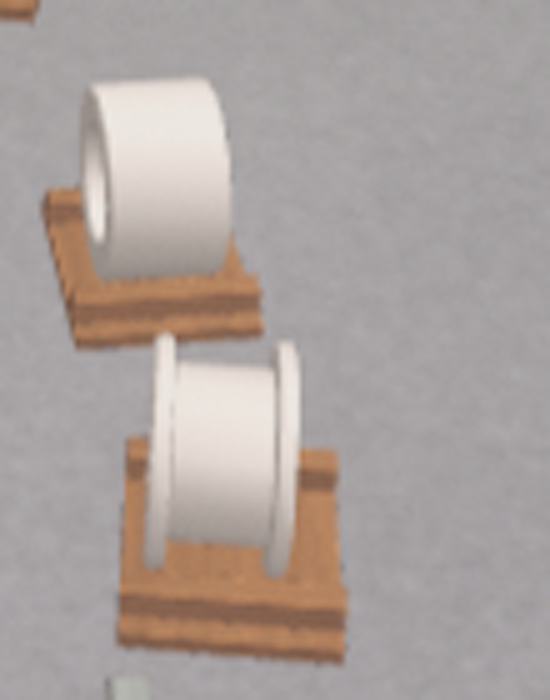

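View pics/s1.png

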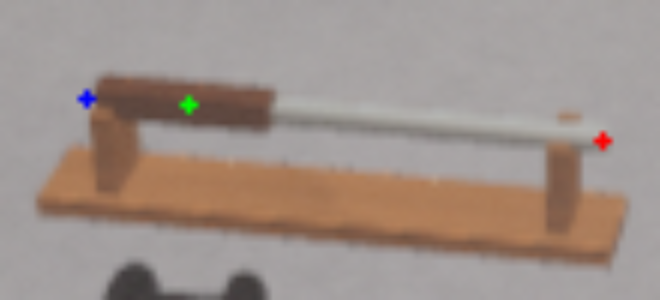

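View pics/s2.png

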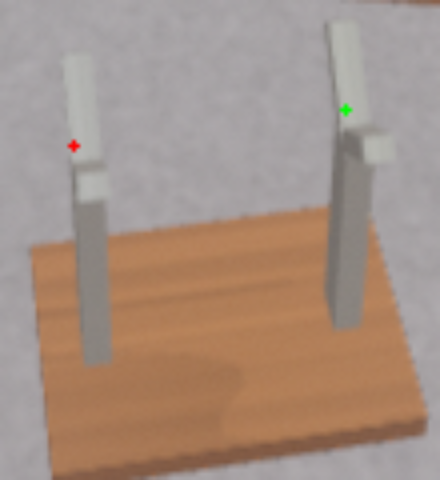

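Emit:
{"name": "carry_out", "arguments": {"travel": [[0,0,0],[-0.132,-0.074,0.034],[-0.132,-0.074,0.034],[-0.132,-0.074,0.034],[-0.132,-0.074,0.034],[-0.132,-0.074,0.034],[-0.132,-0.074,0.034],[-0.132,-0.074,0.034]], "twist": [-0.093,0,0,0,0,0,0,0], "hand": 1}}

```text
time_s: 0.9
eef_pos: [0.4187, 0.3839, 0.2317]
eef_rot: [-0.347, -3.122, 0.001]
wrist_force: [-0.1, 0.5, -0.5]
gripper_width: 0.0855
```

Emit:
{"name": "carry_out", "arguments": {"travel": [[-0.134,-0.072,0.038],[0,0,0.05],[0,0,0],[0,0,0]], "twist": [0,0,0,0]}}

```text
time_s: 1.3
eef_pos: [0.4516, 0.3553, 0.2056]
eef_rot: [-0.347, -3.121, 0.002]
wrist_force: [0.7, -0.9, 0.8]
gripper_width: 0.0855
```

Run:
```python
from h import *
plan([.452,.355,.1025],-12.7)
s=read_state(); p,d=camera("wrist"); cv2.imwrite("pics/w1.png",p[:,:,::-1]); np.save("pics/w1.npy",d)
```

```text
t=1.30 pos [0.4516 0.3553 0.2056] rodyaw -12.70 tilt 0.11 F [ 0.74 -0.85  0.78] w 0.0855
twist units -0.0001 travel units (after twist) [-0.0015 -0.0008  0.3436] rows>= 2.06
```

View pics/w1.png

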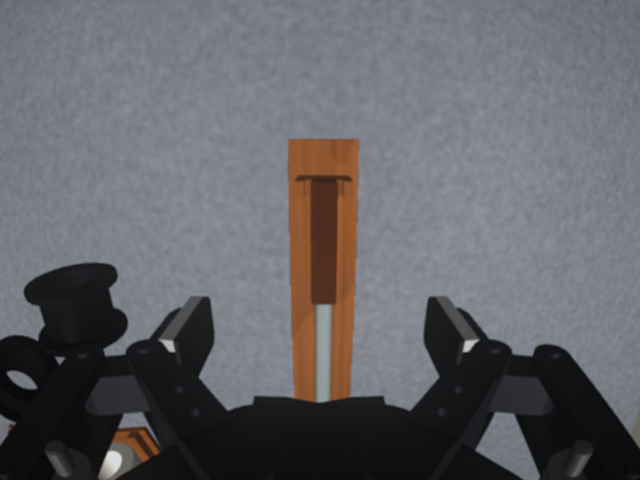

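```bash
cat >> h.py <<'E'
def wray(u,v,s):
    m=camera_model("wrist"); H=m["hand_eye"]; du,dv=u-m["cx"],v-m["cy"]; r=np.hypot(du,dv); th=r/m["fx"]
    k=np.sin(th)/max(r,1e-9); c=np.array([du*k,-dv*k,-np.cos(th)])
    M=R.from_rotvec(s["eef_rot"]).as_matrix()
    return s["eef_pos"]+M@H[:3,3], M@(H[:3,:3]@c)
def watz(u,v,z,s):
    o,d=wray(u,v,s); return o+d*(z-o[2])/d[2]
E
python3 - <<'E'
from h import *
crop("pics/w1.png","pics/w1c.png",270,130,110,280,2)
s=read_state()
for n,u,v,z in [("hendtop",324.5,180,.058),("junc",323.5,303,.058),("bar",322.5,398,.056)]:
    print(n,watz(u,v,z,s).round(4))
E
```

```text
hendtop [0.4106 0.3693 0.058 ]
junc [0.4877 0.3519 0.058 ]
bar [0.5671 0.3339 0.056 ]
```

View pics/w1c.png

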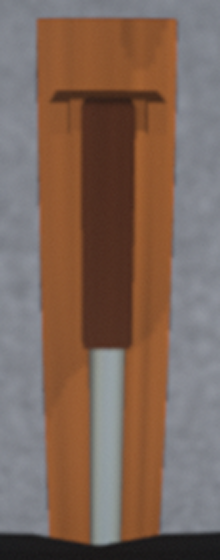

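Emit:
{"name": "carry_out", "arguments": {"travel": [[-0.003,0.01,0.12],[0,0,0.12],[0,0,0.07],[0,0,0.033],[0,0,0],[0,0,0]], "twist": [0,0,0,0,0,0]}}

```text
time_s: 1.95
eef_pos: [0.4544, 0.3593, 0.1046]
eef_rot: [0.346, 3.121, 0.002]
wrist_force: [1.7, -0.4, -0.2]
gripper_width: 0.0853
```

Emit:
{"name": "carry_out", "arguments": {"travel": [[0,0,0],[0,0,0],[0,0,0],[0,0,0],[0,0,0],[0,0,0],[0,0,0],[0,0,0]], "twist": [0,0,0,0,0,0,0,0], "hand": -1, "grip_force": 100}}

```text
time_s: 2.75
eef_pos: [0.4541, 0.3584, 0.1037]
eef_rot: [0.348, 3.122, 0.001]
wrist_force: [-1.4, -0.6, 5.8]
gripper_width: 0.0143
```

Run:
```python
from h import *
plan([.453,.358,.1025],-12.7)
```

```text
t=2.75 pos [0.4541 0.3584 0.1037] rodyaw -12.71 tilt 0.04 F [-1.39 -0.58  5.78] w 0.0143
twist units -0.0003 travel units (after twist) [ 0.0033 -0.0021  0.0041] rows>= 0.03
```

Emit:
{"name": "carry_out", "arguments": {"travel": [[0,0,-0.02],[0,0,-0.05],[0,0,-0.1],[0,0,-0.12],[0,0,-0.12],[0,0,0]], "twist": [0,0,0,0,0,0]}}

```text
time_s: 3.35
eef_pos: [0.4566, 0.3601, 0.2318]
eef_rot: [0.347, 3.114, 0.01]
wrist_force: [0.8, 0.7, -0.6]
gripper_width: 0.0144
```

Run:
```python
from h import *
P=np.load("pics/P.npy")
for b in [(300,238,342,282),(243,270,290,306)]:
    p=P[b[1]:b[3],b[0]:b[2]].reshape(-1,3); p=p[p[:,2]>.02]; print(len(p),np.percentile(p,[1,50,99],axis=0).round(3).tolist())
plan([.439,-.067,.235],-8)
p,d=camera("side"); cv2.imwrite("pics/side2.png",p[:,:,::-1])
```

```text
639 [[0.398, -0.023, 0.038], [0.522, 0.015, 0.069], [0.566, 0.054, 1.342]]
634 [[0.426, 0.104, 0.042], [0.457, 0.143, 0.07], [0.485, 0.184, 0.086]]
t=3.35 pos [0.4566 0.3601 0.2318] rodyaw -12.70 tilt 0.58 F [ 0.83  0.69 -0.62] w 0.0144
twist units -0.1045 travel units (after twist) [-0.1401 -1.4179 -0.0107] rows>= 8.55
```

View pics/side2.png

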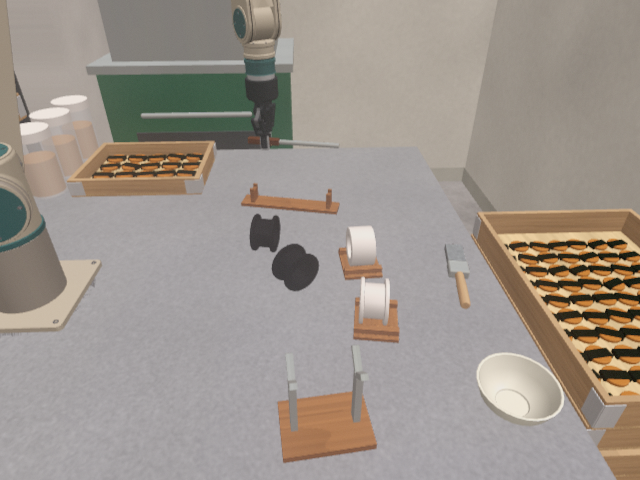

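Emit:
{"name": "carry_out", "arguments": {"travel": [[0,0,0],[-0.014,-0.142,-0.001],[-0.014,-0.142,-0.001],[-0.014,-0.142,-0.001],[-0.014,-0.142,-0.001],[-0.014,-0.142,-0.001],[-0.014,-0.142,-0.001],[-0.014,-0.142,-0.001]], "twist": [-0.1045,0,0,0,0,0,0,0]}}

```text
time_s: 4.2
eef_pos: [0.4395, 0.0574, 0.2264]
eef_rot: [-0.218, -3.13, 0.0]
wrist_force: [1.0, -0.6, -1.1]
gripper_width: 0.0142
```

Emit:
{"name": "carry_out", "arguments": {"travel": [[-0.014,-0.142,-0.001],[-0.014,-0.142,-0.001],[-0.014,-0.142,-0.001],[0,0,0],[0,0,0],[0,0,0]], "twist": [0,0,0,0,0,0]}}

```text
time_s: 4.8
eef_pos: [0.4351, -0.0685, 0.228]
eef_rot: [-0.218, -3.131, -0.002]
wrist_force: [-0.9, -0.0, -1.2]
gripper_width: 0.014
```

Run:
```python
from h import *
plan([.439,-.067,.104],-8)
p,d=camera("top"); cv2.imwrite("pics/top3.png",p[:,:,::-1])
p,d=camera("side"); cv2.imwrite("pics/side3.png",p[:,:,::-1])
crop("pics/top3.png","pics/top3c.png",260,160,240,180,3)
```

```text
t=4.80 pos [ 0.4351 -0.0685  0.228 ] rodyaw -7.97 tilt 0.17 F [-0.91 -0.   -1.18] w 0.0140
twist units 0.0007 travel units (after twist) [-0.012   0.0068  0.4132] rows>= 2.48
```

View pics/top3c.png

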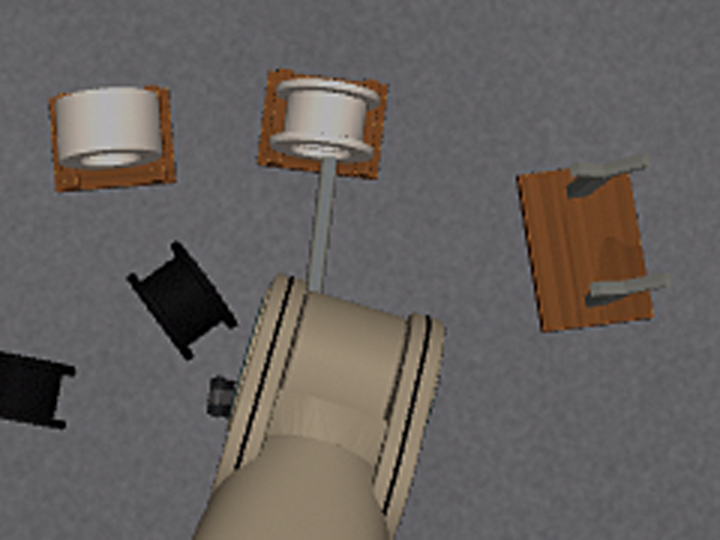

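View pics/side3.png

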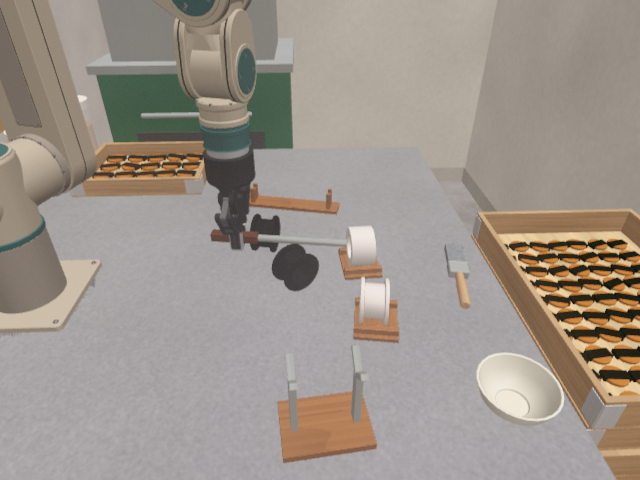

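Emit:
{"name": "carry_out", "arguments": {"travel": [[-0.005,0.007,0.12],[0,0,0.12],[0,0,0.12],[0,0,0.053],[0,0,0],[0,0,0]], "twist": [0,0,0,0,0,0]}}

```text
time_s: 5.5
eef_pos: [0.4381, -0.0667, 0.1055]
eef_rot: [-0.216, -3.134, -0.0]
wrist_force: [1.0, -1.4, -0.4]
gripper_width: 0.0142
```

Run:
```python
from h import *
plan([.558,-.084,.104],-8)
p,d=camera("side"); cv2.imwrite("pics/side4.png",p[:,:,::-1])
crop("pics/side4.png","pics/side4c.png",200,200,220,160,3)
p,d=camera("top"); cv2.imwrite("pics/top4.png",p[:,:,::-1])
crop("pics/top4.png","pics/top4c.png",320,170,100,100,6)
```

```text
t=5.50 pos [ 0.4381 -0.0667  0.1055] rodyaw -7.90 tilt 0.02 F [ 0.99 -1.42 -0.39] w 0.0142
twist units 0.0022 travel units (after twist) [-0.4039 -0.0015  0.0049] rows>= 2.42
```

View pics/side4c.png

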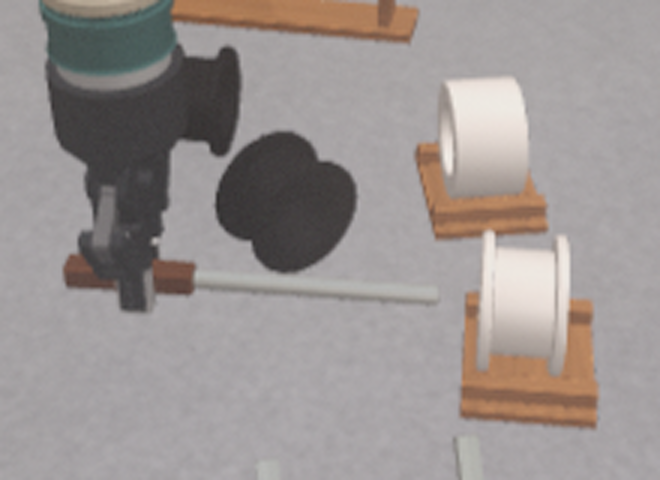

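View pics/top4c.png

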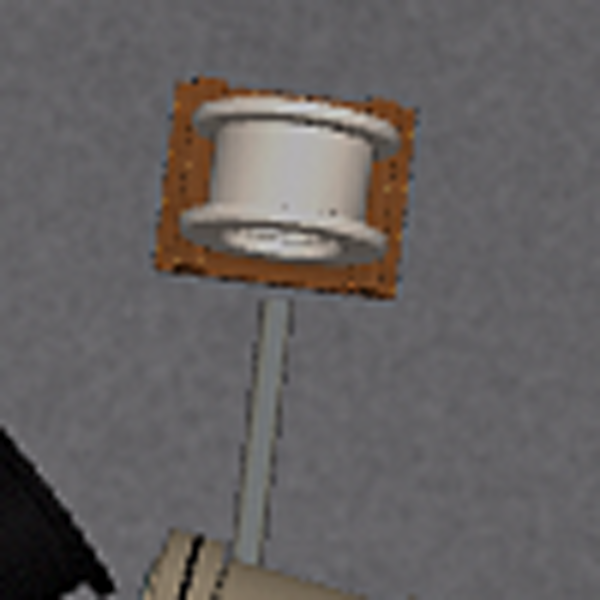

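Emit:
{"name": "carry_out", "arguments": {"travel": [[-0.08,0,0],[-0.08,0,0],[-0.08,0,0],[-0.08,0,0],[-0.084,0,0],[0,0,0],[0,0,0]], "twist": [0,0,0,0,0,0,0]}}

```text
time_s: 6.3
eef_pos: [0.559, -0.0846, 0.1066]
eef_rot: [0.219, 3.132, -0.001]
wrist_force: [-1.1, 0.3, -1.2]
gripper_width: 0.0143
```

Run:
```python
from h import *
plan([.558,-.084,.104],-8)
p,d=camera("side"); cv2.imwrite("pics/side5.png",p[:,:,::-1])
crop("pics/side5.png","pics/side5c.png",230,200,220,160,3)
```

```text
t=6.30 pos [ 0.559  -0.0846  0.1066] rodyaw -7.99 tilt 0.12 F [-1.07  0.27 -1.18] w 0.0143
twist units 0.0003 travel units (after twist) [0.0035 0.0014 0.0087] rows>= 0.06
```

View pics/side5c.png

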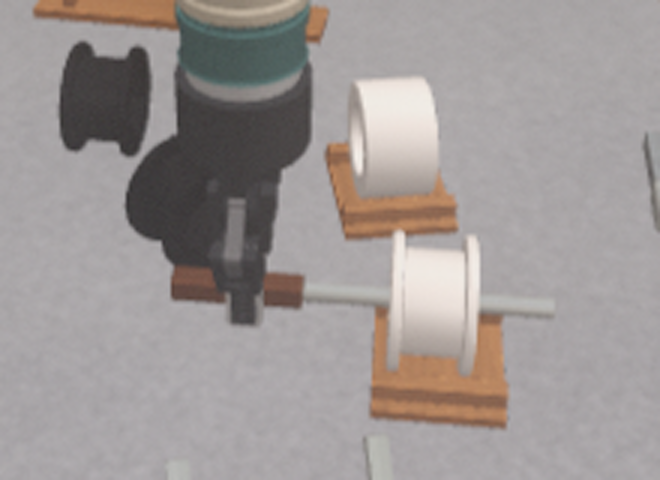

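Emit:
{"name": "carry_out", "arguments": {"travel": [[0,0,-0.02],[0,0,-0.02],[0,0,-0.02],[0,0,-0.02],[0,0,-0.02],[0,0,-0.03],[0,0,-0.03],[0,0,0]], "twist": [0,0,0,0,0,0,0,0], "grip_force": 120}}

```text
time_s: 7.15
eef_pos: [0.5591, -0.0847, 0.1551]
eef_rot: [0.219, 3.131, -0.001]
wrist_force: [0.4, 0.3, -3.2]
gripper_width: 0.0136
```

Emit:
{"name": "carry_out", "arguments": {"travel": [[0,0,-0.05],[0,0,-0.07],[0,0,-0.08],[0,0,-0.08],[0,0,-0.08],[0,0,-0.06],[0,0,-0.03],[0,0,0]], "twist": [0,0,0,0,0,0,0,0]}}

```text
time_s: 7.95
eef_pos: [0.5586, -0.0846, 0.2896]
eef_rot: [0.219, 3.131, -0.001]
wrist_force: [0.1, 0.0, -2.1]
gripper_width: 0.0138
```

Run:
```python
from h import *
a=np.radians(6.5); seat=np.array([.568,-.3115]); g=seat-.110*np.array([np.cos(a),np.sin(a)]); print(g)
plan([*g,.285],6.5)
p,d=camera("side"); cv2.imwrite("pics/side6.png",p[:,:,::-1])
crop("pics/side6.png","pics/side6c.png",230,120,220,160,3)
```

```text
[ 0.4587071  -0.32395235]
t=7.95 pos [ 0.5586 -0.0846  0.2896] rodyaw -8.00 tilt 0.16 F [ 0.05  0.04 -2.11] w 0.0138
twist units -0.3223 travel units (after twist) [ 0.4213 -0.755   0.0154] rows>= 5.19
```

View pics/side6c.png

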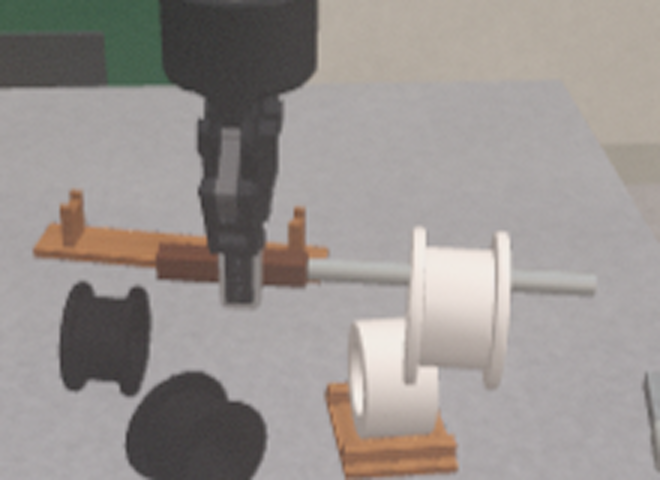

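Emit:
{"name": "carry_out", "arguments": {"travel": [[0,0,0],[0,0,0],[0,0,0],[0,0,0],[0,0,0],[0,0,0],[0,0,0]], "twist": [-0.03,-0.07,-0.08,-0.07,-0.05,-0.022,0]}}

```text
time_s: 8.7
eef_pos: [0.5574, -0.0843, 0.2871]
eef_rot: [0.178, -3.134, -0.001]
wrist_force: [0.5, 0.0, -2.7]
gripper_width: 0.0137
```

Emit:
{"name": "carry_out", "arguments": {"travel": [[0.021,-0.038,0],[0.042,-0.076,0],[0.055,-0.1,0],[0.055,-0.1,0],[0.055,-0.1,0],[0.055,-0.1,0],[0.055,-0.1,0],[0.042,-0.076,0]], "twist": [0,0,0,0,0,0,0,0]}}

```text
time_s: 9.5
eef_pos: [0.4665, -0.3054, 0.2883]
eef_rot: [0.175, -3.136, 0.002]
wrist_force: [0.2, -0.5, -2.6]
gripper_width: 0.0139
```

Emit:
{"name": "carry_out", "arguments": {"travel": [[0.025,-0.045,0],[0.016,-0.02,0],[0,0,0],[0,0,0],[0,0,0]], "twist": [0,0,0,0,0]}}

```text
time_s: 10.0
eef_pos: [0.4584, -0.3227, 0.2883]
eef_rot: [-0.18, 3.136, 0.001]
wrist_force: [-0.1, -0.4, -2.9]
gripper_width: 0.0137
```

Run:
```python
from h import *
plan([.4587,-.324,.285],6.5)
p,d=camera("side"); cv2.imwrite("pics/side7.png",p[:,:,::-1])
p,d=camera("top"); cv2.imwrite("pics/top7.png",p[:,:,::-1])
crop("pics/top7.png","pics/top7c.png",400,180,120,120,5)
```

```text
t=10.00 pos [ 0.4584 -0.3227  0.2883] rodyaw 6.57 tilt 0.03 F [-0.06 -0.45 -2.86] w 0.0137
twist units 0.0016 travel units (after twist) [-0.0006 -0.0045  0.0109] rows>= 0.07
```

View pics/side7.png

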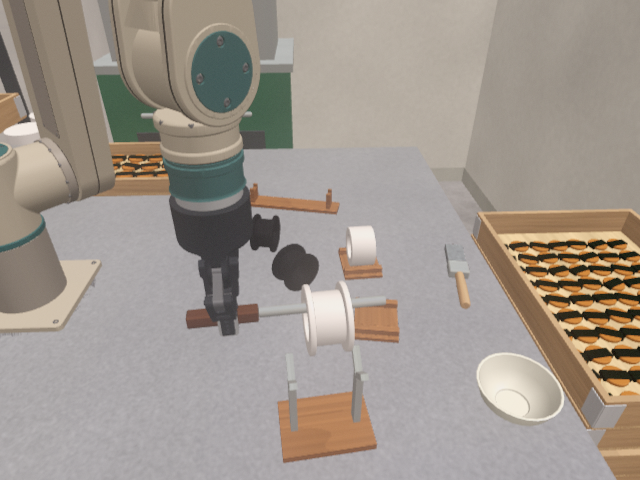

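View pics/top7c.png

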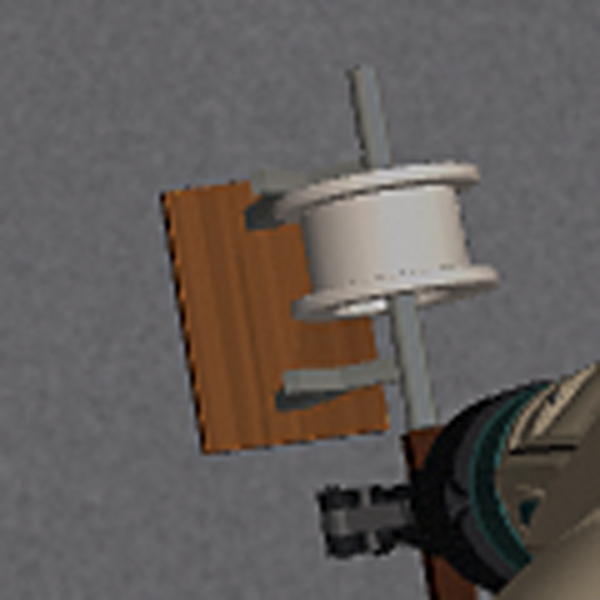

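Run:
```python
from h import *
p,D=camera("top"); m,A=cam("top")
v,u=np.mgrid[0:480,0:640]
P=(np.stack([(u-m["cx"])/m["fx"],-(v-m["cy"])/m["fy"],-np.ones(u.shape)],-1)*D[...,None])@A.T+m["xyz"]
a=np.radians(6.5); X=np.array([np.cos(a),np.sin(a)]);Y=np.array([-X[1],X[0]])
q=P[180:300,440:505].reshape(-1,3); 
k=q[(q[:,2]>.238)&(q[:,2]<.28)]; d=k[:,:2]-np.array([.568,-.3115]); t=d@X; w=d@Y
print("rims along",np.percentile(t,[0,1,5,50,95,99,100]).round(4)); print(np.histogram(t,bins=np.arange(-.06,.06,.004)));print("lat",np.percentile(w,[1,50,99]).round(4),"zmax",np.percentile(k[:,2],99))
# rod line
r=P[185:272,465:490]; k=r.reshape(-1,3)[(r.reshape(-1,3)[:,2]>.225)&(r.reshape(-1,3)[:,2]<.25)]; d=k[:,:2]-np.array([.568,-.3115]); t=d@X;w=d@Y
for lo,hi in [(.03,.06),(.06,.08),(-.06,-.03),(-.08,-.06)]:
    s=(t>lo)&(t<hi)&(abs(w)<.02); print(lo,hi,s.sum(),np.median(w[s]).round(4),np.percentile(k[s,2],[10,50,90]).round(4), k[s,:2].mean(0).round(4))
print("tip",t[abs(w)<.015].max())
```

```text
rims along [-0.1468 -0.1449 -0.1354 -0.006   0.0263  0.0573  0.0693]
(array([ 6,  7,  7,  4,  6,  4,  6,  3,  4, 73, 57, 35, 39, 40, 40, 39, 40,
       36, 41, 57, 69, 37,  3,  3,  6,  3,  7,  3,  4]), array([-6.00000000e-02, -5.60000000e-02, -5.20000000e-02, -4.80000000e-02,
       -4.40000000e-02, -4.00000000e-02, -3.60000000e-02, -3.20000000e-02,
       -2.80000000e-02, -2.40000000e-02, -2.00000000e-02, -1.60000000e-02,
       -1.20000000e-02, -8.00000000e-03, -4.00000000e-03,  5.55111512e-17,
        4.00000000e-03,  8.00000000e-03,  1.20000000e-02,  1.60000000e-02,
        2.00000000e-02,  2.40000000e-02,  2.80000000e-02,  3.20000000e-02,
        3.60000000e-02,  4.00000000e-02,  4.40000000e-02,  4.80000000e-02,
        5.20000000e-02,  5.60000000e-02]))
lat [-0.0318  0.0022  0.0329] zmax 0.2729778416476837
0.03 0.06 83 0.0025 [0.2337 0.2371 0.2396] [ 0.6121 -0.3045]
0.06 0.08 35 0.0025 [0.2325 0.2356 0.2394] [ 0.6331 -0.3021]
-0.06 -0.03 89 0.0022 [0.2342 0.2379 0.2402] [ 0.5231 -0.3145]
-0.08 -0.06 63 0.0023 [0.2351 0.239  0.2414] [ 0.4976 -0.3173]
tip 0.07235810265169064
```

Run:
```python
from h import *
from scipy.optimize import least_squares
P=np.load("pics/P.npy")[205:275,425:490].reshape(-1,3)
a=np.radians(6.5); X=np.array([np.cos(a),np.sin(a)]);Y=np.array([-X[1],X[0]])
d=P[:,:2]-np.array([.568,-.3115]); t=d@X;w=d@Y
for s in (-1,1):
    k=(abs(t-s*.045)<.012)&(P[:,2]>.095)&(P[:,2]<.145)
    f=lambda p:np.minimum(.136,p[1]+abs(w[k]-p[0]))-P[k,2]
    r=least_squares(f,[0,.112],loss="soft_l1",f_scale=.002); print(s,k.sum(),r.x.round(4),"t mid",np.median(t[k]).round(4),np.percentile(t[k],[3,97]).round(4),"w ext",np.percentile(w[k],[2,98]).round(4))
```

```text
-1 131 [0.0002 0.11  ] t mid -0.0448 [-0.0492 -0.0397] w ext [-0.0272  0.0281]
1 142 [0.0003 0.1103] t mid 0.0451 [0.0405 0.0507] w ext [-0.0274  0.0289]
```

Emit:
{"name": "carry_out", "arguments": {"travel": [[0,-0.007,0.03],[0,0,0.06],[0,0,0.06],[0,0,0.06],[0,0,0.06],[0,0,0.04],[0,0,0.02],[0,0,0]], "twist": [0,0,0,0,0,0,0,0]}}

```text
time_s: 10.95
eef_pos: [0.4578, -0.3254, 0.1883]
eef_rot: [0.178, -3.135, -0.002]
wrist_force: [1.1, 0.1, -2.4]
gripper_width: 0.0142
```

Run:
```python
from h import *
plan([.4587,-.325,.1745],6.5)
p,d=camera("side"); cv2.imwrite("pics/side8.png",p[:,:,::-1])
crop("pics/side8.png","pics/side8c.png",180,300,220,170,3)
```

```text
t=10.95 pos [ 0.4578 -0.3254  0.1883] rodyaw 6.49 tilt 0.11 F [ 1.05  0.06 -2.44] w 0.0142
twist units -0.0002 travel units (after twist) [-0.003  0.001  0.046] rows>= 0.28
```

View pics/side8c.png

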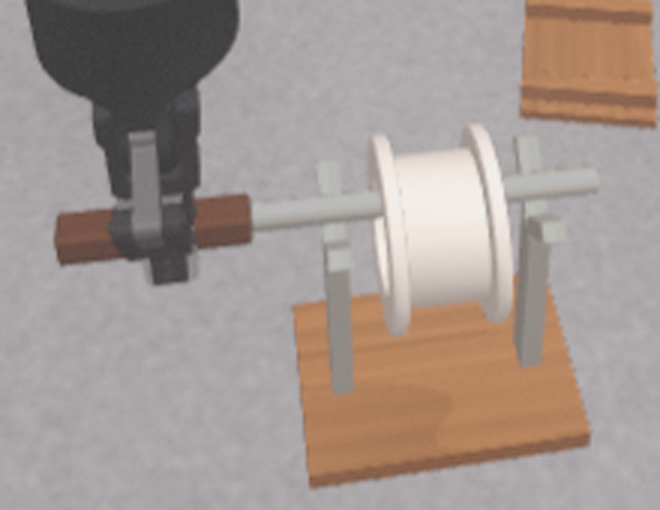

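Emit:
{"name": "carry_out", "arguments": {"travel": [[0,0,0.012],[0,0,0.012],[0,0,0.01],[0,0,0],[0,0,0]], "twist": [0,0,0,0,0]}}

```text
time_s: 11.5
eef_pos: [0.4582, -0.3258, 0.1791]
eef_rot: [0.178, -3.137, -0.0]
wrist_force: [-0.0, 0.5, -2.3]
gripper_width: 0.0141
```

Emit:
{"name": "carry_out", "arguments": {"travel": [[0,0,0.004],[0,0,0.004],[0,0,0]], "twist": [0,0,0]}}

```text
time_s: 11.8
eef_pos: [0.4583, -0.3257, 0.1767]
eef_rot: [-0.178, 3.136, 0.0]
wrist_force: [-0.6, 0.9, -2.8]
gripper_width: 0.0137
```

Emit:
{"name": "carry_out", "arguments": {"travel": [[0,0,0.003],[0,0,0.003],[0,0,0],[0,0,0]], "twist": [0,0,0,0]}}

```text
time_s: 12.2
eef_pos: [0.4585, -0.3257, 0.1752]
eef_rot: [-0.178, 3.136, 0.0]
wrist_force: [0.5, 1.0, -0.2]
gripper_width: 0.0139
```

Emit:
{"name": "carry_out", "arguments": {"travel": [[0,0,0.003],[0,0,0.003],[0,0,0],[0,0,0]], "twist": [0,0,0,0]}}

```text
time_s: 12.6
eef_pos: [0.4585, -0.3258, 0.1743]
eef_rot: [-0.178, 3.135, -0.0]
wrist_force: [-1.7, 2.9, 6.4]
gripper_width: 0.014
```

Run:
```python
from h import *
plan([.4587,-.325,.1745],6.5)
p,d=camera("side"); cv2.imwrite("pics/side9.png",p[:,:,::-1])
crop("pics/side9.png","pics/side9c.png",180,300,220,170,3)
```

```text
t=12.60 pos [ 0.4585 -0.3258  0.1743] rodyaw 6.51 tilt 0.06 F [-1.69  2.94  6.37] w 0.0140
twist units 0.0001 travel units (after twist) [-0.0009  0.0025 -0.0008] rows>= 0.02
```

View pics/side9c.png

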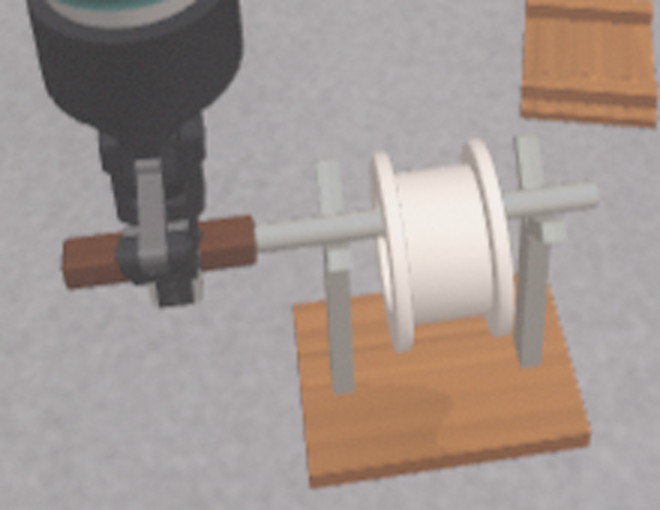

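Emit:
{"name": "carry_out", "arguments": {"travel": [[0,0,0],[0,0,0],[0,0,0],[0,0,0],[0,0,0]], "twist": [0,0,0,0,0], "hand": 0}}

```text
time_s: 13.15
eef_pos: [0.4582, -0.3259, 0.1729]
eef_rot: [0.177, -3.136, 0.0]
wrist_force: [0.1, 1.0, -0.2]
gripper_width: 0.0426
```

Run:
```python
from h import *
plan([.4587,-.325,.1745],6.5)
p,d=camera("side"); cv2.imwrite("pics/side10.png",p[:,:,::-1])
crop("pics/side10.png","pics/side10c.png",180,300,220,170,3)
s=read_state();p,d=camera("wrist"); cv2.imwrite("pics/w10.png",p[:,:,::-1])
```

```text
t=13.15 pos [ 0.4582 -0.3259  0.1729] rodyaw 6.48 tilt 0.01 F [ 0.1   0.99 -0.2 ] w 0.0426
twist units -0.0005 travel units (after twist) [-0.0019  0.0029 -0.0052] rows>= 0.04
```

View pics/side10c.png

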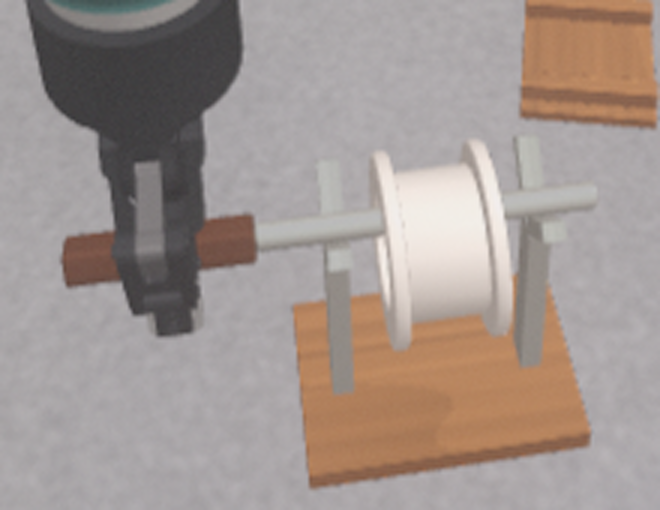

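View pics/w10.png

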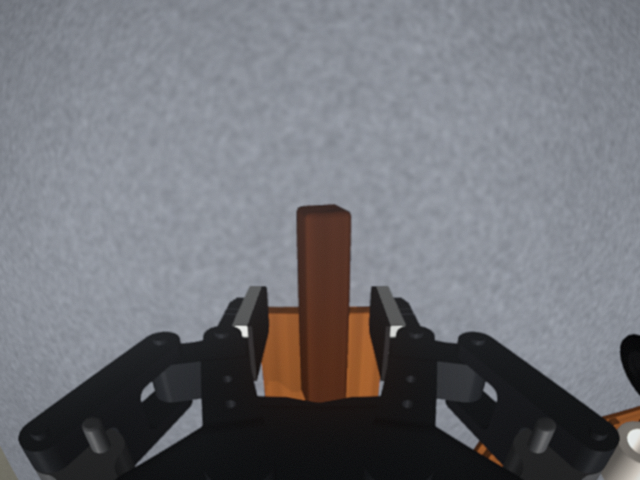

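Emit:
{"name": "carry_out", "arguments": {"travel": [[0,0,0],[0,0,-0.03],[0,0,-0.07],[0,0,-0.1],[0,0,-0.12],[0,0,-0.12],[0,0,0],[0,0,0]], "twist": [0,0,0,0,0,0,0,0], "hand": 0.5}}

```text
time_s: 14.05
eef_pos: [0.4588, -0.3263, 0.307]
eef_rot: [-0.178, 3.134, -0.004]
wrist_force: [0.3, 0.8, 0.4]
gripper_width: 0.064
```

Run:
```python
from h import *
plan([.4587,-.325,.3],6.5)
p,d=camera("side"); cv2.imwrite("pics/side11.png",p[:,:,::-1])
p,d=camera("top"); cv2.imwrite("pics/top11.png",p[:,:,::-1]); 
crop("pics/top11.png","pics/top11c.png",400,180,120,120,5)
```

```text
t=14.05 pos [ 0.4588 -0.3263  0.307 ] rodyaw 6.49 tilt 0.20 F [0.31 0.79 0.4 ] w 0.0640
twist units -0.0003 travel units (after twist) [-0.0002  0.0043  0.0232] rows>= 0.14
```

View pics/side11.png

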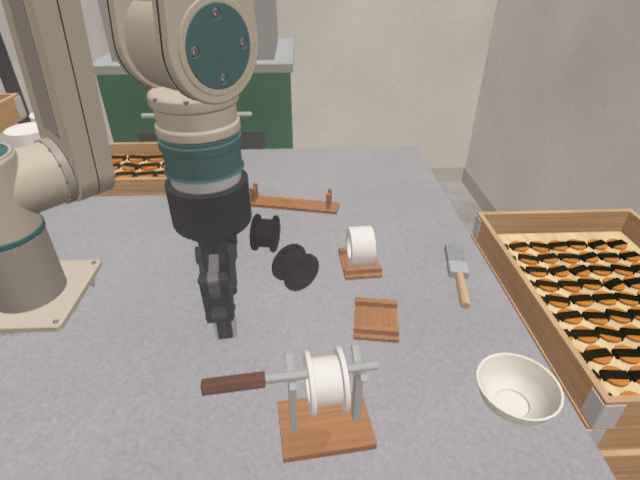

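View pics/top11c.png

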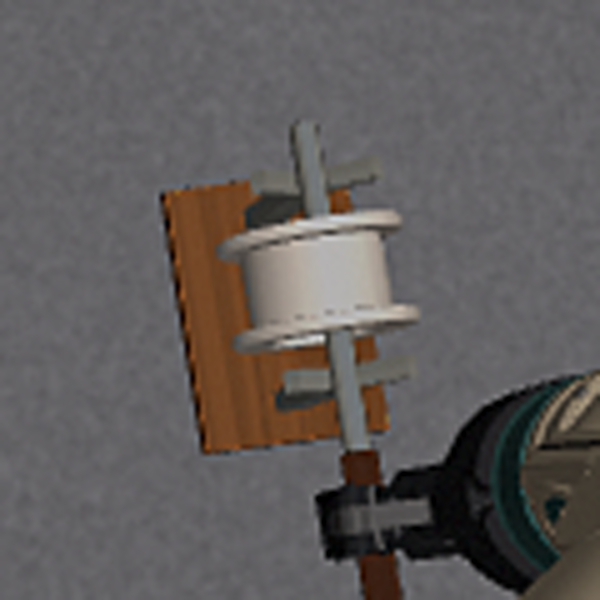

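Run:
```python
from h import *
print(np.abs(read_state()["joint_vel"]).max()); print(hand_in())
```

```text
0.018512500193853976
the job is handed in; nothing more can be done
None
```

The white flanged roller now hangs on the rod between the two posts of the drying stand, and I handed the job in at about 14 s on the robot's clock. I gripped the rod by its handle, threaded it through the bore, lifted the roller on it and lowered the rod into both V-notches. I let go only once the wrist force showed the notches carrying it.

- **Final pictures:** The last side and top pictures, taken after I raised the gripper clear, show the bar in both notches. The roller's rims are clear of both posts, and the plain sleeve and the black look-alikes have not moved.
- **Forces:** The highest reading at the end of any move was about 7 N, and the wrist force was near zero after I let go.
- **Small disagreements:** The top and wrist cameras differed by about 4 mm on where the handle was, within the calibration tolerance of both, so I gripped at a point between the two. Before lowering, the top camera showed the rod about 2 mm to one side of the notches, and I corrected that.
- **Not checked:** `hand_in` gives no verdict, and I took no picture afterwards.

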